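# Slide the ticket holder into the counter track

### The job

Take the ticket holder that has the flat rectangular foot, feed its foot into the flared open end of the aluminium track on the counter, under the two lips, and slide it along until it is fully home at the black stop. Leave it standing upright there, and leave the other ticket holder, the one on a round foot, alone.

Things in the scene. Friction and masses are not known exactly. Their poses are not given: they have to be found in the camera images.
- holder_mid (a point): Loose ticket holder to move, 0.16 kg, 88 mm tall: dark wooden block 44 (x) x 18 (y) x 56 tall, white ticket on both broad faces, thin neck 36 x 10 below it, flat rectangular steel foot 60 (x) x 40 (y) x 8 thick. Point: block's centre, 60 above the foot's underside. x along foot's long side, y across block (grasp across y), z up. Same after half a turn about z. Stands on the worktop.
- track: Track (mm) fixed on the worktop: two aluminium rails with inward lips, along x from -90 to +90. Origin midway, on the worktop. +x from open end to stop, z up. The foot slides on the bare worktop between walls at y = -25 and +25; the lips, 16 to 19 above it, leave a slot y = -11 to +11 for the neck. Black stop's face at x = +90: holder's centre is at x = +60 when home, its x along the track's.
- track_mouth (a point): Open end of the track, on the worktop, at x = -90 mm of the track's frame, axes as the track's. From here two flared guide walls without lips, 19 mm tall, widen from 50 mm to 80 mm apart over the 30 mm towards -x.
- round_mid (a point): The other ticket holder, loose, to be left alone: the same wooden block with tickets, 88 mm tall in all, but on a round steel foot 70 mm in diameter. The point is the centre of its wooden block, 60 mm above its underside.
Things that resemble listed ones, but are neither listed nor needed, are in the scene too. Leave any purple or red look-alike of the part that bears holder_mid alone.

How it is judged:
By the outcome, as a careful person would: the job done as asked, in the order asked, and still so for the second after the job is handed in, with the robot touching nothing.
It also fails if it takes over 48 s, if anything falls off the work surface, if the arm or the gripper's body presses on something with over 40 N, if the wrist force passes 120 N, or if a joint passes its speed limit or range.

### The arm

A 7-joint arm with a two-finger parallel gripper is mounted at the origin on a cart in front of the work surface, level with it; the furniture and walls round the work are solid. World frame = base frame: x ahead of the robot, y to its left, z up, the work surface at z = 0. Lengths are in m, angles in rad, forces in N, time in s.
With the tool pointing down it reaches from about 0.4 to 0.9 m from the base axis. Payload 5.5 kg.
Tool frame: the origin (TCP) lies on the centre line of the jaws, within the pads' length; the fingertips stand 17 mm ahead of it and the grasp point (between the pads) lies 2 mm behind it (r.tip_reach is the distance from the TCP to the fingertips, in m); x points along the fingers, z is the direction in which the jaws open and shut, and the axes are right-handed (so a half turn about x gives the same grasp; the last joint's range is limited). The gripper opens to 92 mm and grips with 3 to 60 N. Pads are 19 mm wide; open, the fingers measure 130 mm over their backs; the gripper's body (75 mm by 190 mm) begins 47 mm behind the grasp point.
Start: joints at [1.513, 0.501, -0.427, 1.55, 0.221, 1.138, -0.21], TCP at [0.205, -0.617, 0.244] pointing down, gripper open.
Joint ranges: [-2.88, 2.88], [-0.31, 2.03], [-1.54, 1.56], [0.2, 2.42], [-1.41, 4.55], [0.19, 2.02], [-2.57, 2.57]. Speed limits (rad/s): [2.57, 2.57, 3.14, 3.14, 3.14, 3.14, 3.14].

### API

Orientations are given as a rotation vector (axis times angle).
In Python, from plant import r gives the robot as it stands.
- The arm moves only by the tool servo_tool, never from a script. Its arguments are lists of equal length, an entry for each row: "xyz": the shift along the tool's x, y, z in mm, a list of three; "rotation": the turn, a rotation vector about the tool's x, y, z in degrees, a list of three; "hand": the closure in counts, from 0 (fully open) to 255 (shut). A call has 1 to 8 rows; each row is the pose to reach, as a shift and turn from the pose measured when the call began, along the tool's axes at that moment; what a row does not reach only later rows make up. A row lasts 1/8 s, in which the tool goes at most 62.5 mm and 10.7 degrees, less where a joint would pass 70% of its speed; a pose out of reach is approached as far as the arm can. A call with a gripper value outside its range is refused whole. The fingers move at their own pace and stop on an object; "force" is the grip in N (left out, the last holds). Time passes only in rows, so rows that repeat a pose let the fingers close. It gives the time, the measured TCP pose, the force and the opening at its end, in the units of the state.
- r.state(): the state, without advancing time (a new reading comes with each control period).
- r.read_camera(name): name is "side" or "top"; returns the picture (400x640x3 uint8, red, green, blue); there is no depth.
- r.camera_info(name): a dict with "fovy" (degrees; the focal length in pixels is half the picture's height over the tangent of half this angle, whatever the lens; pixels are square), "cx", "cy" (the principal point, pixels), "k1" (the pictures are not rectified: a ray, as slopes to the right and down, at radius r is drawn at 1 + k1 r^2 times it, then the intrinsics apply), "world_from_camera" (4x4, takes a point from camera to world coordinates). Camera axes: x right, y down, z forward; pixel columns grow to the right and rows downward; lengths in m; the calibration is good to about 2 mm. A picture is of the moment at which its call begins. camera_info takes no time and is no camera call.
- r.close_job(): hands the job in, once; it reports no verdict.
The state is a dict: "time_s": time; "joint_pos": joint angles; "qvel": joint speeds; "joint_torque": joint torques, N m; "tcp_pos": TCP position; "tool_rot": TCP orientation; "wrist_force": force on the tool from outside, world axes, zero at the start; "moment": the same for the moment, N m; "gripper_width": opening from 0.0 (shut) to 1.0 (fully open).
Only numpy, scipy, OpenCV 4.12 (cv2) and the standard library are available. Lean on these libraries where they do the work, as an engineer would, in place of code of your own. Each camera call takes 0.05 s, during which the arm holds its last target. There are 200 camera calls.

## Working session

There is one attempt and no reset: what is moved stays moved. The work goes in short steps, Python scripts to look and compute and a tool call to move; the robot and the scene stay as the last step left them, time stands still between calls to the robot, and variables do not carry over. Pictures are saved under pics/ and viewed, about 8 in all and at most 12, crops included, and the job is handed in when it is done.

Besides the shell and the picture viewer there is one more tool, called as name(argument=value, ...), one argument or row to a line, values as JSON. servo_tool: Moves the arm, as the interface text tells. Its arguments: {"type":"object","properties":{"xyz":{"type":"array"},"rotation":{"type":"array"},"hand":{"type":"array"},"force":{"type":"number"}},"required":["xyz","rotation","hand"]}

```bash
mkdir -p pics
cat > h.py <<'E'
import numpy as np, cv2
from plant import r
from scipy.spatial.transform import Rotation as R
def cam(n):
    i=r.camera_info(n); f=200/np.tan(np.radians(i["fovy"])/2)
    K=np.array([[f,0,i["cx"]],[0,f,i["cy"]],[0,0,1.]]); return K,np.array([i["k1"],0,0,0,0.]),np.array(i["world_from_camera"])
def ray(n,px):
    K,d,T=cam(n); p=cv2.undistortPoints(np.array(px,float).reshape(-1,1,2),K,d).reshape(-1,2)
    return T[:3,3],np.c_[p,np.ones(len(p))]@T[:3,:3].T
def onz(n,px,z):
    o,v=ray(n,px); return o+v*((z-o[2])/v[:,2])[:,None]
def proj(n,P):
    K,d,T=cam(n); Ti=np.linalg.inv(T); return cv2.projectPoints(np.array(P,float).reshape(-1,1,3),cv2.Rodrigues(Ti[:3,:3])[0],Ti[:3,3],K,d)[0].reshape(-1,2)
def two(pa,pb):
    o1,v1=ray("side",[pa]);o2,v2=ray("top",[pb]);A=np.c_[v1[0],-v2[0]];t=np.linalg.lstsq(A,o2-o1,rcond=None)[0]
    a=o1+t[0]*v1[0];b=o2+t[1]*v2[0];return (a+b)/2,np.linalg.norm(a-b)
def shot(n,name):
    im=r.read_camera(n)[:,:,::-1].copy(); cv2.imwrite(f"pics/{name}.png",im); return im
E
python3 - <<'E'
from h import *
a=shot("side","s0");b=shot("top","t0")
for n in("side","top"):print(n,cam(n)[2].round(3).tolist(),r.camera_info(n)["fovy"])
s=r.state();print(s["tcp_pos"],s["tool_rot"],R.from_rotvec(s["tool_rot"]).as_matrix().round(3),s["time_s"])
E
```

```text
side [[-0.868, -0.321, 0.378, 0.23], [-0.496, 0.575, -0.651, 0.504], [-0.008, -0.753, -0.658, 0.622], [0.0, 0.0, 0.0, 1.0]] 55.45432753561375
top [[-0.006, -0.992, 0.129, 0.411], [-1.0, 0.007, 0.005, -0.064], [-0.006, -0.129, -0.992, 1.177], [0.0, 0.0, 0.0, 1.0]] 46.10342875770894
[ 0.20471435 -0.61627342  0.24274822] [ 0.97082987  1.3455265  -0.96897214] [[-0.001  0.949  0.315]
 [ 0.002  0.315 -0.949]
 [-1.     0.    -0.002]] 0.1
```

View pics/s0.png

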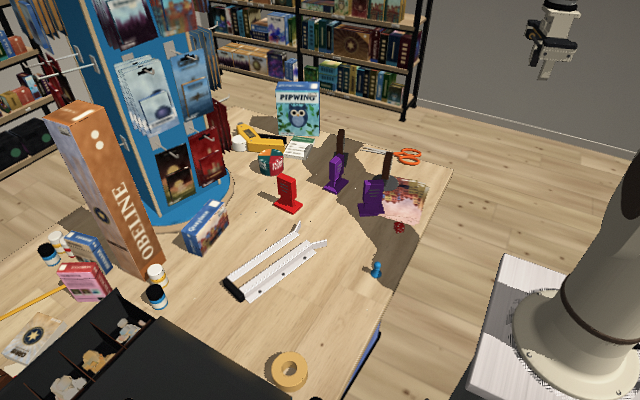

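View pics/t0.png

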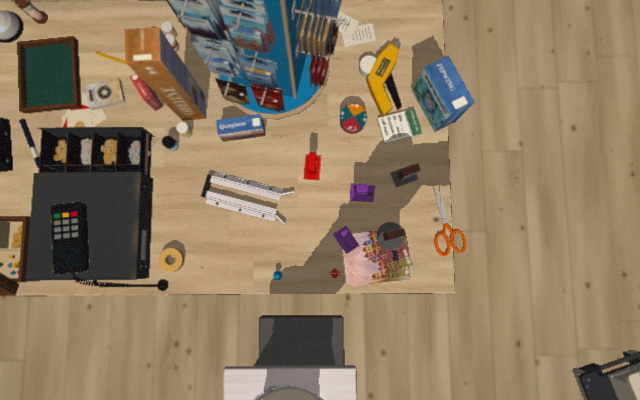

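The side view shows the track at (275,268), with its stop at (232,288) and its mouth at (312,238). Candidates in the top view are:
- dark block (406,174)
- dark block on a grey disc (391,235), apparently the round one
- purple (362,192) and purple (346,238), look-alikes
- red (312,166), look-alike

The one I want looks like (406,174). I'll check it in a close crop.

Run:
```python
from h import *
b=cv2.imread("pics/t0.png");a=cv2.imread("pics/s0.png")
A=cv2.resize(b[145:260,300:440],None,fx=4,fy=4,interpolation=cv2.INTER_CUBIC)[:460]
B=cv2.resize(b[160:230,195:300],None,fx=4,fy=4,interpolation=cv2.INTER_CUBIC)
C=cv2.resize(a[120:240,310:440],None,fx=3,fy=3,interpolation=cv2.INTER_CUBIC)
im=np.zeros((600,800,3),np.uint8)
A=cv2.resize(b[145:260,320:440],(400,383),interpolation=cv2.INTER_CUBIC)
im[:383,:400]=A; im[:360,405:795]=C; im[385:600,:420]=B[30:245]
cv2.imwrite("pics/c0.png",np.clip(im*1.6,0,255).astype(np.uint8))
```

```text
(no output)
```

View pics/c0.png

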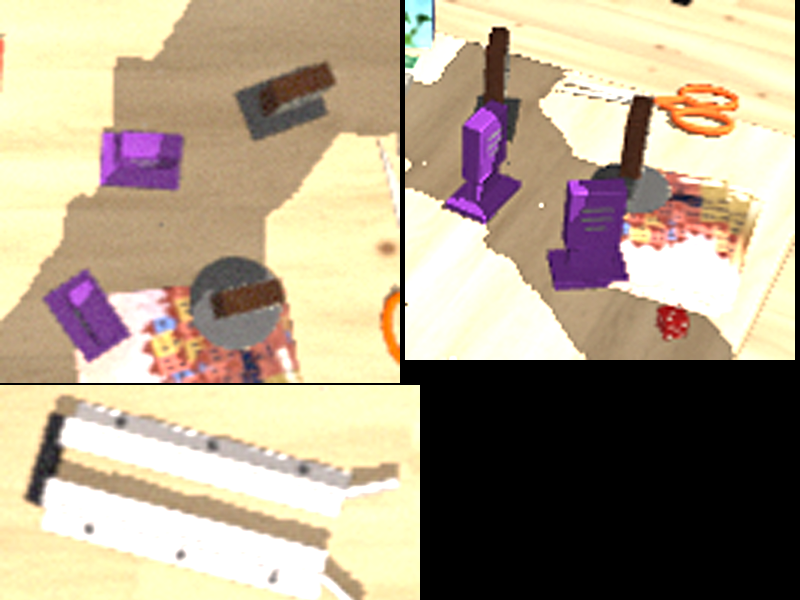

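The crop shows that the dark holder at top (406,174) has a rectangular grey foot, so that is my target. The one at (391,235) is on a round disc, and the purple ones are look-alikes. Next I'll measure the target and the track slot.

```bash
cat > m.py <<'E'
from h import *
def track(b):
    g=b.min(2).astype(float); up=[];lo=[]
    # slot edges: lip inner edges, per column
    for c in range(214,276,2):
        yc=np.interp(c,[210,280],[189,207]); col=g[:,c]; 
        ys=np.arange(int(yc)-9,int(yc)+10); v=col[ys]; th=205
        m=v<th; k=9
        # nearest white above / below the slot centre
        i=k
        while i>0 and v[i]<th:i-=1
        j=k
        while j<18 and v[j]<th:j+=1
        if i>0: up.append((c,ys[i]+(v[i]-th)/(v[i]-v[i+1])))
        if j<18: lo.append((c,ys[j]-(v[j]-th)/(v[j]-v[j-1])))
    return np.array(up),np.array(lo)
if __name__=="__main__":
    b=cv2.imread("pics/t0.png")
    for c in(220,240,260,275):print(c,b[172:222,c].min(1).tolist())
    hsv=cv2.cvtColor(b,cv2.COLOR_BGR2HSV)
    k=(b.max(2)<60); k[:, :200]=0;k[:,215:]=0;k[:165]=0;k[200:]=0
    ys,xs=np.nonzero(k);print("stop",cv2.minAreaRect(np.c_[xs,ys].astype(np.float32)))
    c=b[155:192,388:426].astype(int)
    br=(c[:,:,2]-c[:,:,0]>18)&(c.max(2)<90); gr=(abs(c[:,:,2]-c[:,:,0])<14)&(c.max(2)<90)
    for y in range(37):print("".join("B" if br[y,x] else "g" if gr[y,x] else "." for x in range(38)))
E
python3 m.py
```

```text
220 [108, 174, 127, 120, 116, 133, 192, 156, 188, 197, 199, 197, 198, 123, 110, 118, 113, 75, 69, 71, 72, 95, 180, 194, 197, 198, 192, 169, 180, 170, 181, 195, 197, 196, 192, 147, 110, 112, 114, 119, 117, 118, 115, 115, 112, 114, 117, 115, 124, 119]
240 [123, 122, 118, 119, 119, 121, 130, 122, 115, 114, 122, 190, 159, 186, 191, 194, 192, 192, 131, 112, 118, 117, 95, 75, 79, 75, 75, 129, 185, 191, 193, 195, 189, 151, 184, 159, 141, 86, 96, 156, 167, 125, 120, 124, 127, 127, 125, 124, 126, 124]
260 [126, 127, 132, 130, 122, 123, 127, 122, 121, 119, 115, 84, 116, 118, 113, 120, 174, 185, 200, 191, 190, 191, 193, 169, 122, 120, 124, 97, 77, 69, 79, 78, 98, 189, 191, 194, 187, 191, 162, 199, 146, 180, 191, 191, 196, 202, 133, 121, 119, 124]
275 [128, 129, 130, 127, 125, 125, 119, 120, 116, 120, 113, 118, 119, 118, 118, 96, 113, 118, 115, 127, 178, 189, 189, 189, 190, 191, 192, 162, 131, 129, 127, 85, 74, 76, 77, 77, 95, 189, 185, 180, 183, 182, 133, 175, 170, 134, 125, 126, 119, 118]
stop ((206.71080017089844, 185.56488037109375), (4.631852149963379, 22.12996482849121), 17.10272979736328)
[... 743 characters left out ...]
..gggggggB.B.BBBBBBBBgggg.gB.........
....gggggggBB.BBBBBg.gggggggg.........
...Bgggggg..B.BB...gggggggggg.........
....gggggggBBB..g.ggggggggggg.........
....Bgggggg....ggggggggggggggg........
.....ggggggg.ggggggggggggggggB........
......gggggggggggggggggggg.B..........
.....BggggggggggggggggggBB............
......gggggggggggggggBB...............
......Bggggggggggg.B..................
.......gggggggg.BB....................
.......Bgggg.BB.......................
.......Bgg.B..........................
......................................
......................................
......................................
......................................
......................................
```

```bash
sed -i 's/th=205/th=155/' m.py
cat > m2.py <<'E'
from m import *
b=cv2.imread("pics/t0.png")
up,lo=track(b); P={}
L=[]
for e in(up,lo):
    W=onz("top",e,0.019)[:,:2]; vx,vy,x0,y0=cv2.fitLine(W.astype(np.float32),cv2.DIST_HUBER,0,.001,.001).ravel()
    res=(W-[x0,y0])@[-vy,vx]; d=np.array([vx,vy]); d*=np.sign(d[1])*-1; print("lip",d,(x0,y0),res.std()); L.append((d,np.array([x0,y0])))
d=L[0][0]+L[1][0]; d/=np.linalg.norm(d); d=-d if d[1]<0 else d   # stop at +y (image left)
n=np.array([-d[1],d[0]]); c=(L[0][1]@n+L[1][1]@n)/2; print("slot",abs(L[0][1]@n-L[1][1]@n))
s=onz("top",[[206.7,185.6]],0.019)[0,:2]; print("stop mid",s,"lateral off",s@n-c)
print("track dir",d,"yaw",np.degrees(np.arctan2(d[1],d[0])),"n off",c)
# foot: edges of visible foot
q=onz("top",[[390.2,172.3],[395.7,187.2],[418.2,178.7]],0.008)[:,:2]
ctr=(q[0]+q[2])/2; e1=q[2]-q[1]; print("foot",ctr,"long",np.linalg.norm(e1),"short",np.linalg.norm(q[0]-q[1]),"yaw",np.degrees(np.arctan2(e1[1],e1[0])))
br=np.zeros(b.shape[:2],np.uint8);cc=b[155:192,388:426].astype(int)
br[155:192,388:426]=(cc[:,:,2]-cc[:,:,0]>18)&(cc.max(2)<90)
br=cv2.morphologyEx(br,cv2.MORPH_OPEN,np.ones((3,3),np.uint8));ys,xs=np.nonzero(br)
rc=cv2.minAreaRect(np.c_[xs,ys].astype(np.float32));print(rc)
def box(ctr,yaw,z,hx,hy):
    a=np.radians(yaw);u=np.array([np.cos(a),np.sin(a)]);w=np.array([-u[1],u[0]])
    return [np.r_[ctr+i*hx*u+j*hy*w,z] for i,j in((1,1),(1,-1),(-1,-1),(-1,1))]
yaw=np.degrees(np.arctan2(e1[1],e1[0]))
home=s-(c*0)*n
mid=lambda x:None
o=c*n+d*((s@d)-0.09)  # approx (stop face a bit nearer)
im=b.copy();S=cv2.imread("pics/s0.png")
ty=np.degrees(np.arctan2(d[1],d[0]))
for pts,col in((box(ctr,yaw,.008,.03,.02),(0,255,0)),(box(ctr,yaw,.088,.022,.009),(0,0,255)),(box(o,ty,.019,.09,.011),(255,0,0))):
    for nm,I in(("top",im),("side",S)):
        cv2.polylines(I,[np.round(proj(nm,pts)*16).astype(np.int32)],True,col,1,cv2.LINE_AA,4)
print("track origin",o)
out=np.zeros((600,800,3),np.uint8)
out[:300,:]=cv2.resize(im[140:230,195:435],(800,300),interpolation=cv2.INTER_CUBIC)
out[300:,:]=cv2.resize(S[130:310,215:455][0:90],(800,300),interpolation=cv2.INTER_CUBIC)
out[300:,:400]=cv2.resize(S[210:315,220:360],(400,300),interpolation=cv2.INTER_CUBIC);out[300:,400:]=cv2.resize(S[120:225,310:450],(400,300),interpolation=cv2.INTER_CUBIC)
cv2.imwrite("pics/ov.png",out)
E
python3 m2.py
```

```text
lip [-0.2659136 -0.9639969] (np.float32(0.57495415), np.float32(0.100916594)) 0.0003646387682041068
lip [-0.2647869  -0.96430695] (np.float32(0.5545244), np.float32(0.11259099)) 0.0003577522981704858
slot 0.0227952
stop mid [0.59262151 0.20757406] lateral off -0.00013002926296312722
track dir [0.2653503 0.9641521] yaw 74.61222 n off -0.5161674
foot [ 0.61676112 -0.28735573] long 0.060917003263566666 short 0.04017386496814639 yaw -69.59812095315161
((409.94830322265625, 169.62066650390625), (7.427813529968262, 19.126619338989258), 68.19859313964844)
track origin [0.56861465 0.12083488]
```

View pics/ov.png

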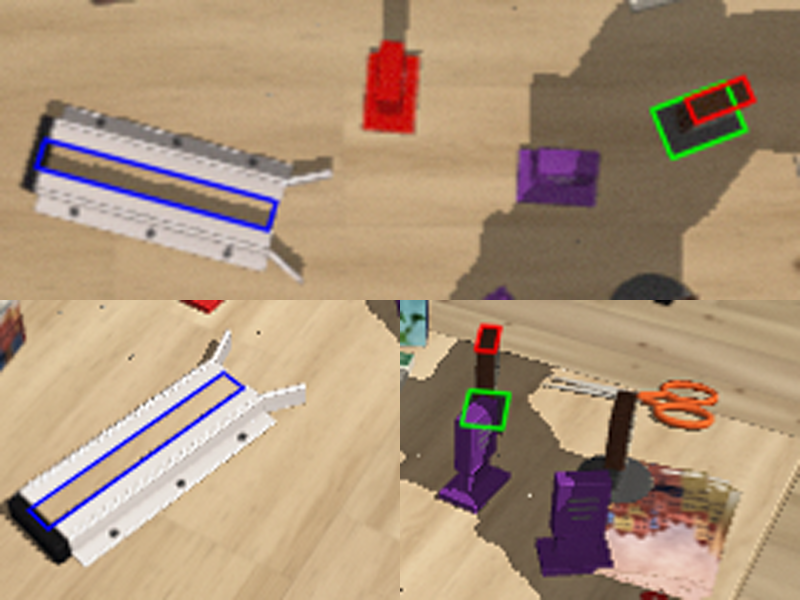

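The overlay fits: the model boxes match the foot, the block top and the slot in both views. Next is the approach pose above the holder.

```bash
cat > go.py <<'E'
import sys; from h import *
# python3 go.py x y z yaw : tool shift (mm) and turn (deg)
def go(x,y,z,yaw):
    s=r.state(); M=R.from_rotvec(s["tool_rot"]).as_matrix(); a=np.radians(yaw)
    X=np.array([0,0,-1.]);Z=np.array([np.cos(a),np.sin(a),0]);T=np.c_[X,np.cross(Z,X),Z]
    print((M.T@(np.array([x,y,z])-s["tcp_pos"])*1000).round(1),np.degrees(R.from_matrix(M.T@T).as_rotvec()).round(1),"t",round(s["time_s"],2),"F",np.round(s["wrist_force"],1),"w",round(s["gripper_width"],3),"tcp",np.round(s["tcp_pos"],4))
if __name__=="__main__": go(*map(float,sys.argv[1:]))
E
python3 go.py 0.617 -0.287 0.2 20.4
```

```text
[  43.1  495.1 -182.4] [-92.   -0.1  -0.1] t 0.1 F [-0.1 -0.3 -0.4] w 0.998 tcp [ 0.2047 -0.6163  0.2427]
```

servo_tool(
  xyz=[
    [0, 60, -22],
    [0, 115, -42],
    [0, 175, -64],
    [0, 235, -86],
    [0, 295, -108],
    [5, 350, -129],
    [10, 405, -149],
    [20, 450, -166],
  ],
  rotation=[
    [-10, 0, 0],
    [-20, 0, 0],
    [-30, 0, 0],
    [-40, 0, 0],
    [-50, 0, 0],
    [-60, 0, 0],
    [-70, 0, 0],
    [-80, 0, 0],
  ],
  hand=[80, 80, 80, 80, 80, 80, 80, 80],
  force=30,
)

```text
time_s: 1.1
tcp_pos: [0.5813, -0.3146, 0.223]
tool_rot: [-0.119, 1.567, 0.122]
wrist_force: [-0.0, -0.7, 0.5]
gripper_width: 0.686
```

```bash
python3 go.py 0.617 -0.287 0.13 20.4
```

```text
[93.1 21.7 39.4] [-11.6   0.   -0.1] t 1.1 F [-0.  -0.7  0.5] w 0.686 tcp [ 0.5813 -0.3146  0.223 ]
```

servo_tool(
  xyz=[
    [20, 22, 39],
    [70, 22, 39],
    [93, 22, 39],
    [93, 22, 39],
  ],
  rotation=[
    [-10, 0, 0],
    [-11.6, 0, 0],
    [-11.6, 0, 0],
    [-11.6, 0, 0],
  ],
  hand=[80, 80, 80, 80],
)

```text
time_s: 1.6
tcp_pos: [0.6144, -0.2874, 0.1277]
tool_rot: [-0.275, 1.556, 0.281]
wrist_force: [-0.1, -0.4, 0.8]
gripper_width: 0.687
```

```bash
python3 - <<'E'
from h import *
a=shot("side","s1");b=shot("top","t1")
out=np.zeros((400,800,3),np.uint8);out[:,:400]=cv2.resize(a[60:230,280:450],(400,400),interpolation=cv2.INTER_CUBIC);out[:,400:]=cv2.resize(b[110:230,330:450],(400,400),interpolation=cv2.INTER_CUBIC)
cv2.imwrite("pics/c1.png",out)
E
python3 go.py 0.617 -0.287 0.06 20.4
```

```text
[71.3  0.7  0.4] [-0.1  0.1 -0. ] t 1.7 F [0.1 0.2 1. ] w 0.687 tcp [ 0.6168 -0.2879  0.1313]
```

View pics/c1.png

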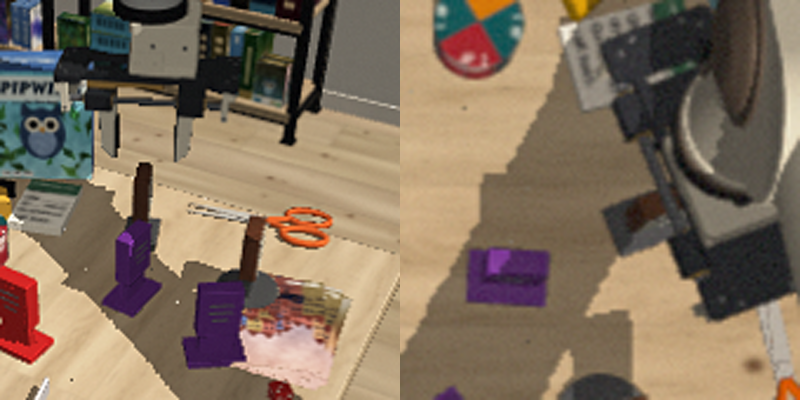

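The side view (crop) shows the jaws straddling the dark block at crop (143,195). The PIPWING box is near the left end of the gripper body, so I'll check that clearance by rays before going down.

Run:
```python
from h import *
b=cv2.imread("pics/t0.png");s=cv2.imread("pics/s0.png")
out=np.zeros((400,800,3),np.uint8);out[:,:400]=cv2.resize(b[50:140,395:485],(400,400),interpolation=cv2.INTER_CUBIC);out[:,400:]=cv2.resize(s[75:165,255:345],(400,400),interpolation=cv2.INTER_CUBIC)
cv2.imwrite("pics/c2.png",out)
# gripper body lower edge when grasping (z=.107..0.2) corners
a=np.radians(20.4);u=np.array([np.cos(a),np.sin(a)]);w=np.array([-u[1],u[0]]);c=np.array([.617,-.287])
for z in(.107,.15):
    P=[np.r_[c+.095*u+k*.0375*w,z] for k in(1,-1)];print(z,np.round(P,3).tolist(),"top",proj("top",P).round().tolist(),"side",proj("side",P).round().tolist())
for px in([425,95],[432,131],[413,75]):print(px,[onz("top",[px],z)[0].round(3).tolist() for z in(0,.1,.15)])
```

```text
0.107 [[0.693, -0.219, 0.107], [0.719, -0.289, 0.107]] top [[382.0, 136.0], [411.0, 125.0]] side [[302.0, 131.0], [308.0, 117.0]]
0.15 [[0.693, -0.219, 0.15], [0.719, -0.289, 0.15]] top [[384.0, 131.0], [415.0, 120.0]] side [[302.0, 117.0], [307.0, 103.0]]
[425, 95] [[0.829, -0.349, 0.0], [0.794, -0.325, 0.1], [0.776, -0.313, 0.15]]
[432, 131] [[0.733, -0.364, 0.0], [0.706, -0.338, 0.1], [0.692, -0.325, 0.15]]
[413, 75] [[0.884, -0.32, 0.0], [0.843, -0.298, 0.1], [0.823, -0.287, 0.15]]
```

View pics/c2.png

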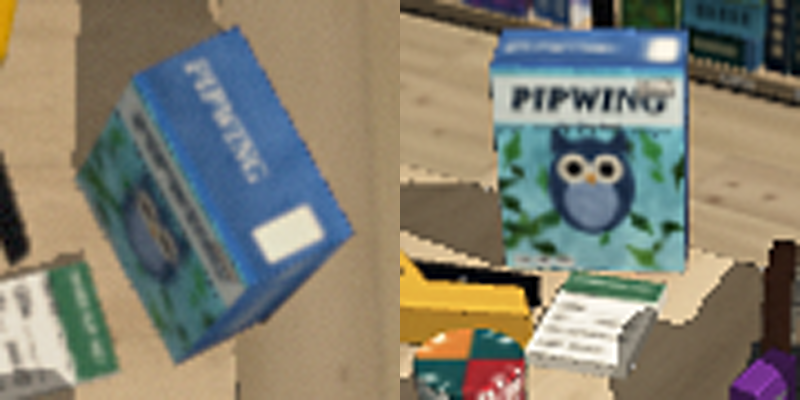

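The base corner of the PIPWING box, at (435,131) in the top view, lies at about (0.733,-0.37). That is about 80 mm from the gripper body, so I can descend and grip.

servo_tool(
  xyz=[
    [30, 1, 0],
    [55, 1, 0],
    [71, 1, 0],
    [71, 1, 0],
    [71, 1, 0],
    [71, 1, 0],
    [71, 1, 0],
    [71, 1, 0],
  ],
  rotation=[
    [0, 0, 0],
    [0, 0, 0],
    [0, 0, 0],
    [0, 0, 0],
    [0, 0, 0],
    [0, 0, 0],
    [0, 0, 0],
    [0, 0, 0],
  ],
  hand=[80, 80, 80, 80, 255, 255, 255, 255],
  force=30,
)

```text
time_s: 2.7
tcp_pos: [0.6167, -0.287, 0.0607]
tool_rot: [-0.277, 1.551, 0.278]
wrist_force: [0.3, -0.2, -0.3]
gripper_width: 0.299
```

servo_tool(
  xyz=[
    [0, 0, 0],
    [0, 0, 0],
    [0, 0, 0],
  ],
  rotation=[
    [0, 0, 0],
    [0, 0, 0],
    [0, 0, 0],
  ],
  hand=[255, 255, 255],
)

```text
time_s: 3.08
tcp_pos: [0.6166, -0.287, 0.0606]
tool_rot: [-0.277, 1.551, 0.278]
wrist_force: [0.1, 0.2, -0.8]
gripper_width: 0.196
```

```bash
python3 go.py 0.617 -0.287 0.18 20.4; python3 go.py 0.525 -0.037 0.18 -15.4
```

```text
[-1.194e+02 -1.000e-01  6.000e-01] [-0.1  0.1 -0. ] t 3.08 F [ 0.1  0.2 -0.8] w 0.196 tcp [ 0.6166 -0.287   0.0606]
[-119.3  266.3    0.9] [35.7  0.1 -0.1] t 3.08 F [ 0.1  0.2 -0.8] w 0.196 tcp [ 0.6166 -0.287   0.0606]
```

The opening is 18 mm, so the block is held. I'll lift it, then carry and turn it.

servo_tool(
  xyz=[
    [-15, 0, 0],
    [-50, 0, 0],
    [-90, 0, 0],
    [-120, 0, 0],
    [-120, 0, 0],
  ],
  rotation=[
    [0, 0, 0],
    [0, 0, 0],
    [0, 0, 0],
    [0, 0, 0],
    [0, 0, 0],
  ],
  hand=[255, 255, 255, 255, 255],
)

```text
time_s: 3.7
tcp_pos: [0.6185, -0.2873, 0.1847]
tool_rot: [-0.28, 1.546, 0.275]
wrist_force: [0.1, 1.4, -1.5]
gripper_width: 0.195
```

servo_tool(
  xyz=[
    [0, 20, 0],
    [0, 60, 0],
    [0, 105, 0],
    [0, 150, 0],
    [0, 195, 0],
    [0, 235, 0],
    [0, 260, 0],
    [0, 266, 1],
  ],
  rotation=[
    [3, 0, 0],
    [8, 0, 0],
    [14, 0, 0],
    [20, 0, 0],
    [26, 0, 0],
    [32, 0, 0],
    [35.7, 0, 0],
    [35.7, 0, 0],
  ],
  hand=[255, 255, 255, 255, 255, 255, 255, 255],
)

```text
time_s: 4.7
tcp_pos: [0.5262, -0.0357, 0.1833]
tool_rot: [0.207, 1.554, -0.209]
wrist_force: [0.6, -0.8, -1.1]
gripper_width: 0.192
```

```bash
python3 - <<'E'
from h import *
a=shot("side","s2");b=shot("top","t2")
out=np.zeros((400,800,3),np.uint8);out[:,:400]=cv2.resize(a[130:310,230:410],(400,400),interpolation=cv2.INTER_CUBIC);out[:,400:]=cv2.resize(b[120:300,200:380],(400,400),interpolation=cv2.INTER_CUBIC)
cv2.imwrite("pics/c3.png",out)
E
python3 go.py 0.525 -0.037 0.065 -15.4
```

```text
[ 1.184e+02 -1.000e-01 -3.100e+00] [ 0.1  0.4 -0. ] t 4.8 F [ 0.7 -1.  -1.2] w 0.192 tcp [ 0.5272 -0.0375  0.1834]
```

View pics/c3.png

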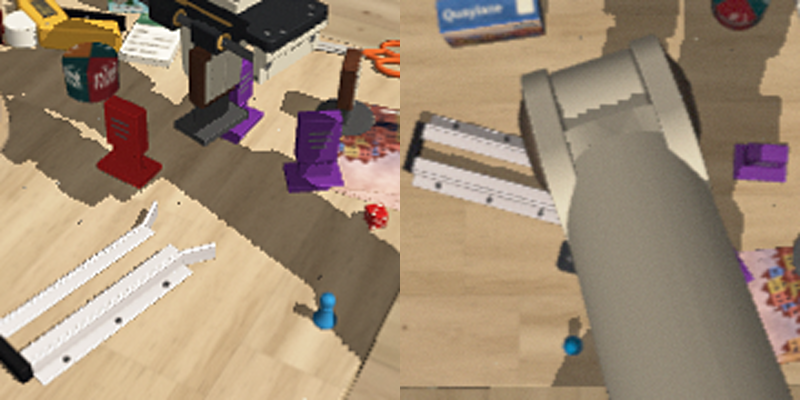

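The holder is in the jaws and level, at side crop (210,115), well clear of the red and purple ones. I'll lower it in front of the flare.

servo_tool(
  xyz=[
    [30, 0, -3],
    [70, 0, -3],
    [100, 0, -3],
    [118, 0, -3],
    [120, 0, -3],
    [120, 0, -3],
    [120, 0, -3],
  ],
  rotation=[
    [0, 0.3, 0],
    [0, 0.4, 0],
    [0, 0.4, 0],
    [0, 0.4, 0],
    [0, 0.4, 0],
    [0, 0.4, 0],
    [0, 0.4, 0],
  ],
  hand=[255, 255, 255, 255, 255, 255, 255],
)

```text
time_s: 5.68
tcp_pos: [0.5262, -0.0371, 0.0645]
tool_rot: [0.209, 1.558, -0.209]
wrist_force: [1.6, -0.3, -0.3]
gripper_width: 0.195
```

```bash
python3 - <<'E'
from h import *
a=shot("side","s3")
cv2.imwrite("pics/c4.png",cv2.resize(a[150:310,220:420],(800,600),interpolation=cv2.INTER_CUBIC)[:600])
E
python3 go.py 0.525 -0.037 0.063 -15.4
```

```text
[ 1.5 -0.2 -1.1] [ 0.1  0.1 -0. ] t 5.72 F [ 0.6  0.2 -1.6] w 0.195 tcp [ 0.5261 -0.0371  0.0645]
```

View pics/c4.png

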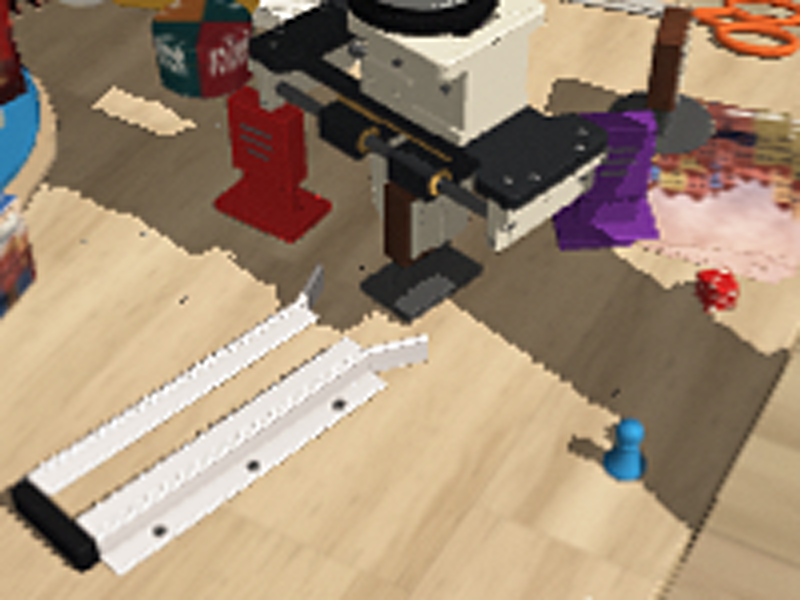

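The foot at crop (420,285) sits just before the mouth at about (330,335) and is in line with the slot. I'll start sliding it in.

servo_tool(
  xyz=[
    [1.5, 5, -1],
    [1.5, 15, -1],
    [1.5, 27, -1],
    [1.5, 39, -1],
    [1.5, 51, -1],
    [1.5, 63, -1],
    [1.5, 73, -1],
    [1.5, 80, -1],
  ],
  rotation=[
    [0, 0, 0],
    [0, 0, 0],
    [0, 0, 0],
    [0, 0, 0],
    [0, 0, 0],
    [0, 0, 0],
    [0, 0, 0],
    [0, 0, 0],
  ],
  hand=[255, 255, 255, 255, 255, 255, 255, 255],
)

```text
time_s: 6.72
tcp_pos: [0.5463, 0.0412, 0.063]
tool_rot: [0.209, 1.558, -0.209]
wrist_force: [0.1, 0.9, -0.8]
gripper_width: 0.195
```

```bash
python3 go.py 0.5829 0.1749 0.063 -15.4
```

```text
[0.000e+00 1.386e+02 1.000e-01] [ 0.1  0.1 -0. ] t 6.72 F [ 0.1  0.9 -0.8] w 0.195 tcp [0.5463 0.0412 0.063 ]
```

servo_tool(
  xyz=[
    [0, 8, 0],
    [0, 22, 0],
    [0, 38, 0],
    [0, 54, 0],
    [0, 70, 0],
    [0, 86, 0],
    [0, 100, 0],
    [0, 110, 0],
  ],
  rotation=[
    [0, 0, 0],
    [0, 0, 0],
    [0, 0, 0],
    [0, 0, 0],
    [0, 0, 0],
    [0, 0, 0],
    [0, 0, 0],
    [0, 0, 0],
  ],
  hand=[255, 255, 255, 255, 255, 255, 255, 255],
)

```text
time_s: 7.72
tcp_pos: [0.5755, 0.1485, 0.063]
tool_rot: [0.209, 1.558, -0.208]
wrist_force: [0.4, -0.5, -1.5]
gripper_width: 0.199
```

```bash
python3 - <<'E'
from h import *
a=shot("side","s4")
cv2.imwrite("pics/c5.png",cv2.resize(a[170:310,210:350],(600,600),interpolation=cv2.INTER_CUBIC)[:600])
E
python3 go.py 0.5829 0.1749 0.0605 -15.4
```

```text
[ 2.8 25.9  0.4] [ 0.2  0.2 -0.1] t 7.78 F [ 0.   1.6 -1.5] w 0.194 tcp [0.5757 0.15   0.0632]
```

View pics/c5.png

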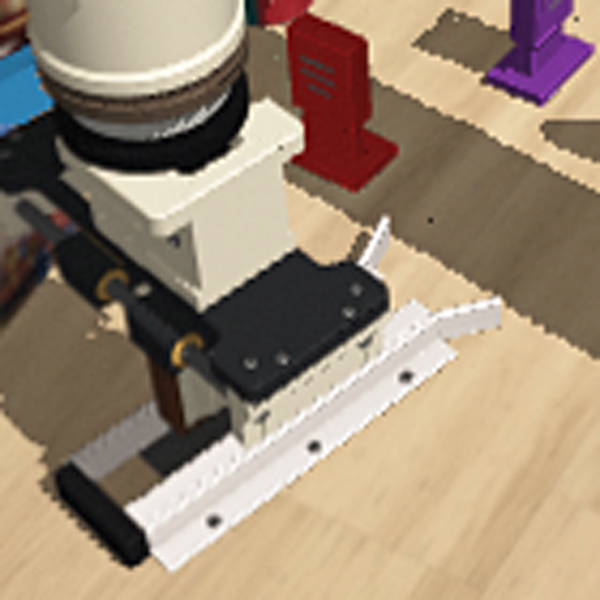

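The holder stands upright in the slot, with the dark foot at crop (185,440) under the lips and short of the stop. I'll lower it slightly and close the gap slowly.

servo_tool(
  xyz=[
    [2, 3, 0],
    [2.3, 8, 0],
    [2.3, 13, 0],
    [2.3, 17, 0],
    [2.3, 20, 0],
    [2.3, 21, 0],
  ],
  rotation=[
    [0, 0, 0],
    [0, 0, 0],
    [0, 0, 0],
    [0, 0, 0],
    [0, 0, 0],
    [0, 0, 0],
  ],
  hand=[255, 255, 255, 255, 255, 255],
)

```text
time_s: 8.52
tcp_pos: [0.5812, 0.1705, 0.061]
tool_rot: [0.209, 1.558, -0.206]
wrist_force: [0.7, -0.2, -0.2]
gripper_width: 0.198
```

servo_tool(
  xyz=[
    [0, 1, 0],
    [0, 2, 0],
    [0, 3, 0],
  ],
  rotation=[
    [0, 0, 0],
    [0, 0, 0],
    [0, 0, 0],
  ],
  hand=[255, 255, 255],
)

```text
time_s: 8.9
tcp_pos: [0.5821, 0.1733, 0.061]
tool_rot: [0.209, 1.558, -0.206]
wrist_force: [-0.3, -0.7, -1.8]
gripper_width: 0.192
```

servo_tool(
  xyz=[
    [0, 1, 0],
    [0, 2, 0],
    [0, 2, 0],
  ],
  rotation=[
    [0, 0, 0],
    [0, 0, 0],
    [0, 0, 0],
  ],
  hand=[255, 255, 255],
)

```text
time_s: 9.28
tcp_pos: [0.5826, 0.1753, 0.061]
tool_rot: [0.209, 1.558, -0.206]
wrist_force: [-0.5, -0.4, -1.0]
gripper_width: 0.193
```

servo_tool(
  xyz=[
    [0, 1, 0],
    [0, 2, 0],
    [0, 2, 0],
  ],
  rotation=[
    [0, 0, 0],
    [0, 0, 0],
    [0, 0, 0],
  ],
  hand=[255, 255, 255],
)

```text
time_s: 9.65
tcp_pos: [0.5827, 0.1756, 0.0608]
tool_rot: [0.208, 1.559, -0.209]
wrist_force: [-1.7, -4.4, 2.0]
gripper_width: 0.194
```

servo_tool(
  xyz=[
    [0, 1, 0],
    [0, 2, 0],
    [0, 2, 0],
  ],
  rotation=[
    [0, 0, 0],
    [0, 0, 0],
    [0, 0, 0],
  ],
  hand=[255, 255, 255],
)

```text
time_s: 10.02
tcp_pos: [0.5829, 0.1758, 0.0607]
tool_rot: [0.206, 1.56, -0.212]
wrist_force: [-2.9, -6.1, 2.9]
gripper_width: 0.195
```

```bash
python3 - <<'E'
from h import *
a=shot("side","s5")
cv2.imwrite("pics/c6.png",cv2.resize(a[230:310,210:290],(600,600),interpolation=cv2.INTER_CUBIC)[:600])
E
python3 go.py 0.5829 0.1749 0.0605 -15.4
```

```text
[ 0.2 -0.9  0.3] [0.1 0.1 0.2] t 10.07 F [-2.3 -6.   3.1] w 0.197 tcp [0.5829 0.1758 0.0607]
```

View pics/c6.png

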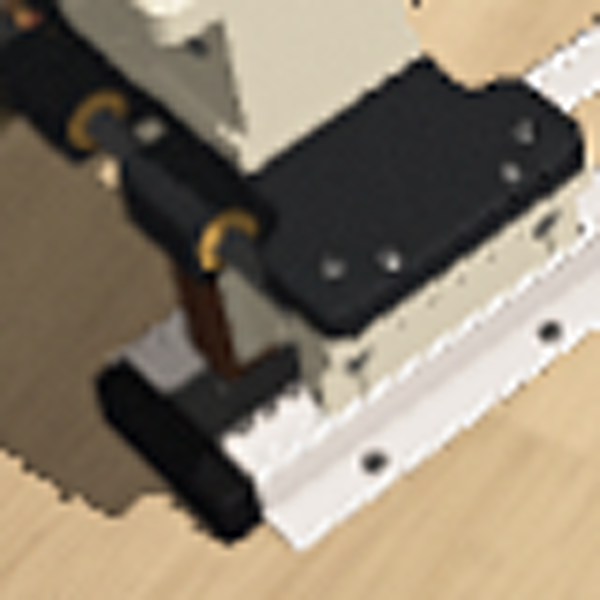

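Contact with the stop: the motion stalled at 6–7 N against the track's direction, and the crop shows the foot reaching the stop at about (190,400). Now I'll set it down, release it and rise straight up.

servo_tool(
  xyz=[
    [0.4, 0.5, 0],
    [0.6, 0.5, 0],
    [0.6, 0.5, 0],
    [0.6, 0.5, 0],
  ],
  rotation=[
    [0, 0, 0],
    [0, 0, 0],
    [0, 0, 0],
    [0, 0, 0],
  ],
  hand=[255, 255, 255, 255],
)

```text
time_s: 10.58
tcp_pos: [0.5829, 0.1758, 0.0606]
tool_rot: [0.205, 1.56, -0.213]
wrist_force: [-2.8, -5.4, 6.1]
gripper_width: 0.195
```

servo_tool(
  xyz=[
    [0, 0, 0],
    [0, 0, 0],
    [0, 0, 0],
    [0, 0, 0],
    [0, 0, 0],
    [0, 0, 0],
  ],
  rotation=[
    [0, 0, 0],
    [0, 0, 0],
    [0, 0, 0],
    [0, 0, 0],
    [0, 0, 0],
    [0, 0, 0],
  ],
  hand=[190, 180, 165, 150, 130, 130],
)

```text
time_s: 11.32
tcp_pos: [0.5829, 0.1759, 0.0606]
tool_rot: [0.205, 1.56, -0.213]
wrist_force: [-0.1, 0.5, 1.3]
gripper_width: 0.487
```

servo_tool(
  xyz=[
    [-10, 0, 0],
    [-35, 0, 0],
    [-75, 0, 0],
    [-115, 0, 0],
    [-150, 0, 0],
    [-160, -60, 0],
    [-160, -120, 0],
    [-160, -180, 0],
  ],
  rotation=[
    [0, 0, 0],
    [0, 0, 0],
    [0, 0, 0],
    [0, 0, 0],
    [0, 0, 0],
    [0, 0, 0],
    [0, 0, 0],
    [0, 0, 0],
  ],
  hand=[130, 130, 130, 130, 130, 130, 130, 130],
)

```text
time_s: 12.32
tcp_pos: [0.5351, 0.0015, 0.2225]
tool_rot: [0.204, 1.558, -0.213]
wrist_force: [1.3, -0.4, 0.3]
gripper_width: 0.493
```

```bash
python3 - <<'E'
from h import *
a=shot("side","s6");b=shot("top","t6")
# expected home poses drawn: foot and block top
d=np.array([.26535,.96415]);n=np.array([-d[1],d[0]])
out=np.zeros((400,800,3),np.uint8);out[:,:400]=cv2.resize(a[170:310,210:350],(400,400),interpolation=cv2.INTER_CUBIC);out[:,400:]=cv2.resize(b[150:240,195:285],(400,400),interpolation=cv2.INTER_CUBIC)
cv2.imwrite("pics/c7.png",out)
E
python3 go.py 0.5829 0.1749 0.0605 -15.4
```

```text
[158.9 189.2  -2.7] [-0.5  0.1  0.6] t 12.43 F [ 0.4 -1.  -0.3] w 0.494 tcp [ 0.5339 -0.0061  0.2214]
```

View pics/c7.png

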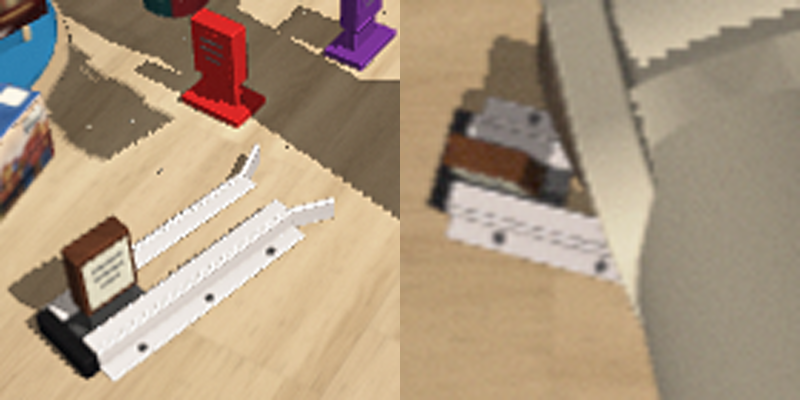

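The holder stands upright in the slot next to the stop, at side crop (100,265). I'll use one last zoom to look for a gap at the stop.

Run:
```python
from h import *
a=cv2.imread("pics/s6.png")
cv2.imwrite("pics/c8.png",np.clip(cv2.resize(a[240:305,215:280],(600,600),interpolation=cv2.INTER_CUBIC)*1.8,0,255).astype(np.uint8))
```

```text
(no output)
```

View pics/c8.png

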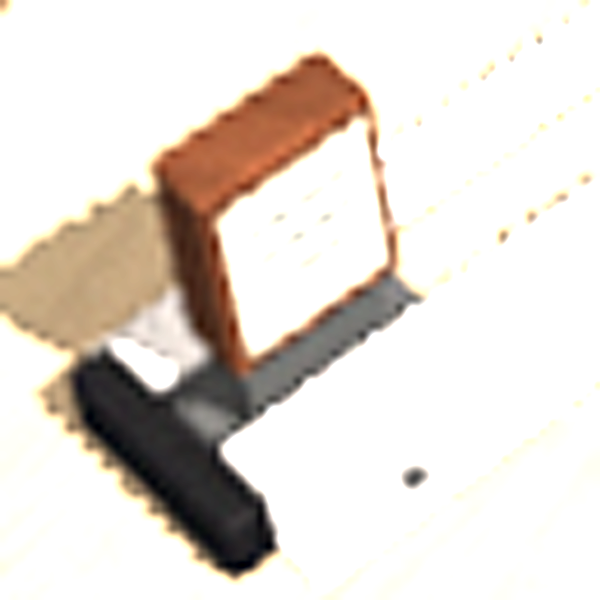

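In the zoom the grey foot runs up to the black stop at (205,420) with no bare wood between them, and the block is upright. I'll hand it in.

```bash
python3 -c "
from plant import r
print(r.close_job(), r.state()['time_s'])"
```

```text
the job is handed in; nothing more can be done
the job is handed in; nothing more can be done
```

The rectangular-foot ticket holder is at the black stop in the track, standing upright. I handed the job in after about 12.5 s of robot time. I gripped it across its block, carried it over the look-alikes, fed the foot through the flare under the lips, and slid it until it stopped. Then I set it down, released it and moved the arm clear.

- **At the stop:** the slide stalled with about 6–7 N pushing back against the track direction. The final close view shows no gap between the foot and the stop. The tool's stopping point was within about 2 mm of my home estimate.
- **Rest of the scene:** I didn't touch the round-foot holder or the red and purple look-alikes. I didn't photograph the round holder again after release; it was last seen in place as the holder was lowered at the mouth.
- **Failed checks:** none failed or disagreed. After release the arm partly hid the track from the top camera, so the final check relies mainly on the side view.

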